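# Load a reagent cartridge into the analyser

### The job

Load the orange reagent cartridge into the analyser: draw it out of the clear-roofed rack, slide it nose first along the loading rail under the analyser's hood until it is fully home and the spring catches hold it, then let go. It is thin-walled and filled, so handle it gently: hold it lightly (under 40 N at each finger), keep it level, set it down softly without dropping it, and never force it. Leave the other cartridges and everything else on the bench where they are.

Things in the scene. Friction and masses are not known exactly. Their poses are not given: they have to be found in the camera images.
- cart_orange: Orange reagent cartridge (white arrow on its nose), 140 mm long. Origin: centre of its underside; +x to the nose, z up. Foot flange 38 wide, z 0 to 5, along its whole length; above it the body, x -68 to 68, 24 wide, up to z 50, foil on top to z 52. Grey ribbed tail grip at x -68 to -24. 80 to 150 g. Starts in any of the rack's three pockets, nose out.
- cart_orange_nose (a point): Tip of the orange cartridge's nose, on its underside: 70 mm along +x from its origin.
- rack: Fixed white rack with a clear roof; three pockets side by side, each open to the rack's -x. Origin on the bench, on the middle pocket's line, under the roof's front edge; x points into the pockets. Pockets 42 wide at y -56, 0, 56, 88 deep, floor at z 6, underside of the roof z 64, its top z 68. Whole 168 wide, floor from x -10. The noses stick out 54 to 60 beyond the roof, tails lie under it.
- analyser: Fixed white analyser, hood and rail to its -x. Origin on the bench under the hood's front edge, on the rail's line; x points in along the rail. Hood x 0 to 100, 94 wide, top z 84; inside 70 wide, up to z 78. Case x 100 to 390, 245 wide, 171 tall. Rail deck top z 20, from x -45. Guides 41 apart from x -20, flaring to 54 at x -43; lips over the flange 29 apart, z 28.5 to 31.5, from x -20.
- bay_seat (a point): Where the orange cartridge's origin lies when fully home (analyser x 10, y 0, z 20): nose at x 80, end stop at x 81, the rear 60 mm of the cartridge standing out in front of the hood. Axes as the analyser.
- bay_mouth (a point): Middle of the rail deck's front edge, on the deck: analyser x -45, y 0, z 20. Axes as the analyser.
- catch_left (a joint): Spring catch roller at the left of the rail, under the hood (analyser x 30). 0 = out, 0.003 = pushed aside by the flange, back to 0 when it drops in the notch 50 mm behind the nose. The two catches resist the nose with 5 to 12 N in all as it passes, then drag 2 to 5 N till home.
- catch_right (a joint): The same at the right of the rail.
- cart_blue: Blue reagent cartridge of the same shape and frame, in another pocket of the rack, nose out. Stays there.
- cart_green: Green reagent cartridge of the same shape and frame, in another pocket of the rack, nose out. Stays there.
- tip_box: Loose orange pipette-tip box with clear lid, 122 (x) x 84 (y) x 66 tall. Origin: centre of its underside.
- tube_rack: Loose blue rack of capped tubes, 100 (x) x 56 (y) x 90 tall. Origin: centre of its underside.
- timer: Loose white bench timer, 66 (x) x 56 (y) x 24 tall. Origin: centre of its underside.
- pipette: Loose pipette lying along its x, from x -125 to 117, 30 wide, 27 tall. Origin on the bench under its middle.
- spray: Loose spray bottle standing, 80 across, 231 tall. Origin: centre of its underside.
- table: The ribbed stainless work table, flat top at z 0, 1280 x 1700 mm.
- tape: Loose roll of yellow tape lying flat, 80 across, 24 tall. Origin: centre of its underside.

How it is judged:
On the way, in this order (a step that is already met when the one before it is completed fails the run):
1. the orange cartridge is drawn out of the rack, clear of its roof (x of cart_orange in the frame of rack below -0.075 m), for 0.1 s.
2. its nose is on the loading rail, under the hood (x of cart_orange_nose in the frame of bay_seat above 0.005 m and y of cart_orange_nose in the frame of bay_seat between -0.008 and 0.008 m and z of cart_orange_nose in the frame of bay_seat below 0.012 m), for 0.1 s.
At the end, for the whole second after the job is handed in: The orange cartridge sits level on the analyser's rail, nose first, within 2.5 mm of its seat along the rail and 3 mm across, both spring catches back out in its notches (within 1.2 mm), at rest and released; every other listed thing is within 15 mm of where it began (x of cart_orange in the frame of bay_seat between -0.0025 and 0.0025 m and y of cart_orange in the frame of bay_seat between -0.003 and 0.003 m and z of cart_orange in the frame of bay_seat below 0.004 m and x of cart_orange_nose in the frame of bay_seat above 0.06 m and angle between cart_orange's own z axis and vertical below 0.06 rad and angle between the x axis of cart_orange and the x axis of analyser, either way round below 0.06 rad and value of joint each of catch_left, catch_right below 0.0012 m and linear speed of cart_orange below 0.01 m/s and contact force between the fingers and cart_orange below 0.1 N and distance of each of cart_blue, cart_green, tip_box, tube_rack, timer, pipette, spray, tape from where it was at the start of the episode below 0.015 m); the robot touches nothing.
It fails at once if the orange cartridge is squeezed or pressed by the fingers with more than 80 N in all (40 N at each finger) (contact force between the fingers and cart_orange above 80 N).
It fails at once if the orange cartridge is pushed against the analyser with more than 35 N or onto the bench with more than 60 N (contact force between cart_orange and analyser above 35 N or contact force between cart_orange and table above 60 N).
It fails at once if the orange cartridge is let fall (faster than 0.5 m/s with no finger on it: a drop of some 13 mm) (linear speed of cart_orange above 0.5 m/s and contact force between the fingers and cart_orange below 0.05 N).
It fails at once if the orange cartridge is tipped more than 30 degrees (angle between cart_orange's own z axis and vertical above 0.52 rad).
It fails at once if another thing on the bench is knocked more than 15 mm (distance of any of cart_blue, cart_green, tip_box, tube_rack, timer, pipette, spray, tape from where it was at the start of the episode above 0.015 m).
It also fails if it takes over 61 s, if anything falls off the work surface, if the arm or the gripper's body presses on something with over 40 N, if the wrist force passes 120 N, or if a joint passes its speed limit or range.

### The arm

A 6-joint arm with a two-finger parallel gripper is mounted at the origin on the work surface. World frame = base frame: x ahead of the robot, y to its left, z up, the work surface at z = 0. Lengths are in m, angles in rad, forces in N, time in s.
With the tool pointing down it reaches from about 0.325 to 0.925 m from the base axis. Payload 3.1 kg.
Tool frame: the origin (TCP) lies at the very end of the fingers, on their centre line; the grasp point (between the pads) lies 19 mm behind it; z points along the fingers, y is the line along which they close (so a half turn about z gives the same grasp; the last joint's range is limited). The gripper opens to 85 mm and grips with 20 to 120 N. Pads are 22 mm wide; open, the fingers measure 114 mm over their backs; the gripper's body (76 mm by 85 mm) begins 54 mm behind the grasp point. The pads swing forward as they close: fully open they stand 13 mm farther back than shut.
Start: joints at [1.064, 0.217, 1.613, -0, 1.311, -0.112], TCP at [0.24, 0.577, 0.231] pointing down, gripper open.
Joint ranges: [-2.75, 2.75], [-0.78, 2.1], [0.31, 2.55], [-1.13, 4.27], [0.13, 2.63], [-2.58, 2.58]. Speed limits (rad/s): [2.79, 2.79, 3.14, 3.14, 3.14, 3.14].

### API

Orientations are given as a unit quaternion [x, y, z, w].
In Python, from plant import * gives the robot as it stands. The module is installed in compiled form; this text tells all that it offers.
- The arm moves only by the shell command python3 -m pendant 'ROWS' [FORCE]. ROWS is a JSON object whose one key "targets" holds one flat list of numbers, 5 for each row, row after row: the shift along the world's x, y, z in mm, then the turn about the world's z in rad, then the opening, from 0 (shut) to 1 (fully open). In form: {"targets": [x, y, z, spin, jaw, x, y, z, spin, jaw, ...]}. A call has 1 to 8 rows; each row shifts and turns the commanded pose from where the row before left it; what a row does not reach is not made up. A row lasts 1/12 s, in which the tool goes at most 41.7 mm and 7.16 degrees, less where a joint would pass 70% of its speed; a pose out of reach is approached as far as the arm can. A call with a gripper value outside its range is refused whole. The fingers move at their own pace and stop on an object; FORCE is the grip in N (left out, the last holds). Time passes only in rows, so rows that do not move let the fingers close. It gives the time, the measured TCP pose, the force, the opening and the grip force at its end, in the units of the state.
- state(): the state, without advancing time (a new reading comes with each control period).
- read_camera(name): name is "scene" or "side" or "wrist"; returns the picture (400x640x3 uint8, red, green, blue); there is no depth.
- camera_model(name): a dict with "fx", "fy", "cx", "cy" (pixels), "rvec" (rotation vector, rad) and "tvec" (3), from world to camera coordinates, as OpenCV has them. Camera axes: x right, y down, z forward; pixel columns grow to the right and rows downward; lengths in m; the calibration is good to about 2 mm. A picture is of the moment at which its call begins: read the wrist's pose just before it. camera_model takes no time and is no camera call; for the wrist camera it gives the pose at the moment of the call.
- sign_off(): hands the job in; it is judged then, once.
The state is a dict: "clock": time; "joint_pos": joint angles; "qd": joint speeds; "tau": joint torques, N m; "eef_pos": TCP position; "orientation": TCP orientation; "force": force on the tool from outside, world axes, zero at the start; "torque": the same for the moment, N m; "opening": finger opening in m; "grip_force": force on a finger pad.
Only numpy, scipy, OpenCV 4.12 (cv2) and the standard library are available. Lean on these libraries where they do the work, as an engineer would, in place of code of your own. Each camera call takes 0.05 s, during which the arm holds its last target. There are 200 camera calls.

## Working session

There is one attempt and no reset: what is moved stays moved. The work goes in short steps, Python scripts to look and compute and a shell command to move; the robot and the scene stay as the last step left them, time stands still between calls to the robot, and variables do not carry over. Pictures are saved under pics/ and viewed, at most 10 in all, crops included, and the job is handed in when it is done.

```bash
mkdir -p pics
python3 - <<'E'
from plant import *
import cv2
s=state();print(s)
for n in ("scene","side","wrist"):
    print(n,camera_model(n)); cv2.imwrite(f"pics/{n}0.png",read_camera(n)[...,::-1])
E
```

```text
{'clock': 0.0, 'joint_pos': array([ 1.06377080e+00,  2.17753812e-01,  1.61493156e+00,  1.82512775e-05,
        1.31127058e+00, -1.12207921e-01]), 'qd': array([ 0.00051714, -0.00028877,  0.00045706,  0.00045593, -0.00177602,
        0.0011983 ]), 'tau': array([-5.92820143e-04, -3.96847451e+01, -3.03849041e+01, -2.12330974e-04,
        9.53843817e-03,  1.02246531e-06]), 'eef_pos': array([0.23998533, 0.57621668, 0.22996981]), 'orientation': array([ 1.96131292e-01,  9.80576932e-01, -1.12277455e-03, -3.68438595e-04]), 'force': array([ 0.54610812,  0.22434279, -0.16723359]), 'torque': array([ 0.0160439 , -0.00157717, -0.04878331]), 'grip_force': 0.0, 'opening': 0.08531786012870694}
scene {'fx': 449.82326362993956, 'fy': 449.82326362993956, 'cx': 313.2331580437466, 'cy': 198.23433687405722, 'rvec': array([ 2.06676136,  1.39094165, -0.54819931]), 'tvec': array([-0.09769943, -0.35765293,  1.67349651])}
side {'fx': 419.0261824568523, 'fy': 419.0261824568523, 'cx': 316.60263918008866, 'cy': 200.77642770672279, 'rvec': array([ 2.40187407, -0.05261354,  0.03690829]), 'tvec': array([-0.535807  , -0.0359334 ,  1.28749799])}
wrist {'fx': 301.67589758710653, 'fy': 301.67589758710653, 'cx': 319.788245598183, 'cy': 197.2563312041208, 'rvec': array([-2.39157463, -1.59519909, -0.24449005]), 'tvec': array([-0.62420704, -0.0383214 ,  0.38005722])}
```

View pics/scene0.png

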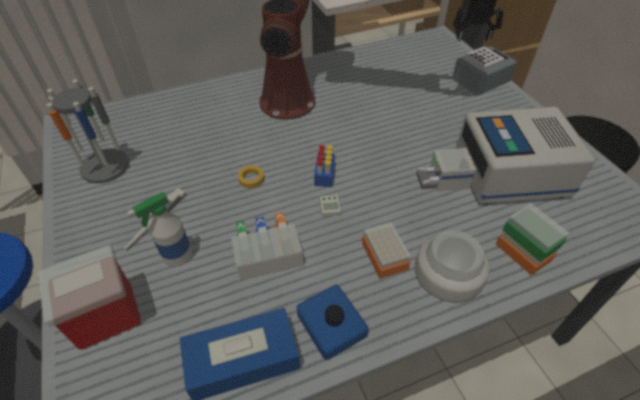

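View pics/side0.png

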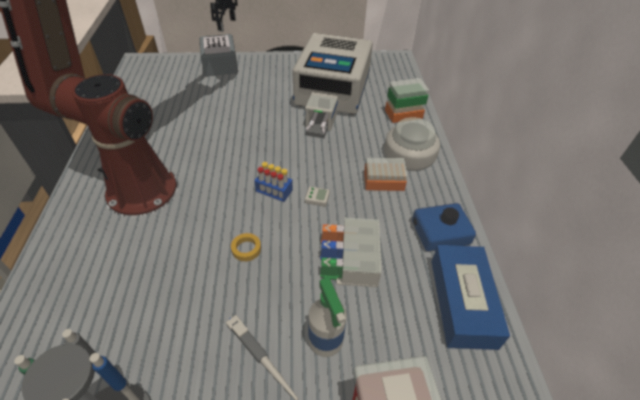

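View pics/wrist0.png

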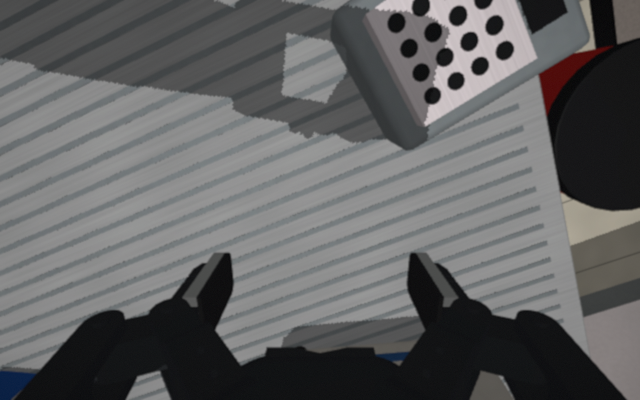

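The side view shows the orange cartridge at px (332,230) in the rack's +y pocket, nose towards the robot. The rack roof spans (346,219) to (380,283). The analyser hood is at (320,105) and the rail end at (317,130), pointing along about +y. The scene view agrees, with the orange at (281,218). The wrist view shows only the bench.

```bash
cat > h.py <<'E'
from plant import *
import numpy as np, cv2
def M(m): 
    R=cv2.Rodrigues(np.array(m["rvec"]))[0]; K=np.array([[m["fx"],0,m["cx"]],[0,m["fy"],m["cy"]],[0,0,1]])
    return K,R,np.array(m["tvec"])
def ray(m,p):
    K,R,t=M(m); d=R.T@np.linalg.inv(K)@np.array([p[0],p[1],1.]); return -R.T@t,d
def atz(m,p,z):
    c,d=ray(m,p); return c+d*(z-c[2])/d[2]
def tri(obs):
    A=np.zeros((3,3));b=np.zeros(3)
    for m,p in obs:
        c,d=ray(m,p); d=d/np.linalg.norm(d);P=np.eye(3)-np.outer(d,d);A+=P;b+=P@c
    x=np.linalg.solve(A,b); return x,[proj(m,x)-p for m,p in obs]
def proj(m,X):
    K,R,t=M(m); return cv2.projectPoints(np.array(X,float).reshape(-1,1,3),np.array(m["rvec"]),t,K,None)[0].reshape(-1,2).squeeze()
E
python3 - <<'E'
from h import *
np.set_printoptions(precision=4,suppress=True)
S=camera_model("side");C=camera_model("scene")
print("orange",tri([(S,(332,230)),(C,(281,218))]))
for p in [(346,219),(382,219),(380,283),(342,282)]: print("roof",atz(S,p,.068))
for p in [(310,94),(336,96),(332,117),(306,112)]: print("hood",atz(S,p,.084))
print("rail",atz(S,(317,131),.02))
# crops
a=read_camera("side"); b=read_camera("scene")
x=cv2.resize(a[50:150,260:400],None,fx=5,fy=5,interpolation=3)[...,::-1]
y=cv2.resize(b[130:230,400:480],None,fx=5,fy=5,interpolation=3)[...,::-1]
cv2.imwrite("pics/c1.png",x)
w=camera_model("wrist");K,R,t=M(w);print("wristcam",-R.T@t,R, state()["eef_pos"])
E
```

```text
orange (array([ 0.5641, -0.2173,  0.0518]), [array([-0.9744, -1.7045]), array([-0.9385,  1.6817])])
roof [ 0.6052 -0.1999  0.068 ]
roof [ 0.7023 -0.2036  0.068 ]
roof [ 0.6671 -0.4003  0.068 ]
roof [ 0.577  -0.3939  0.068 ]
hood [0.5299 0.3715 0.084 ]
hood [0.6218 0.3562 0.084 ]
hood [0.5985 0.2332 0.084 ]
hood [0.5122 0.2641 0.084 ]
rail [0.5493 0.2412 0.02  ]
wristcam [0.168  0.6073 0.3731] [[ 0.3845  0.9231 -0.001 ]
 [ 0.88   -0.3662  0.3025]
 [ 0.2789 -0.1172 -0.9531]] [0.2402 0.5766 0.2306]
```

View pics/c1.png

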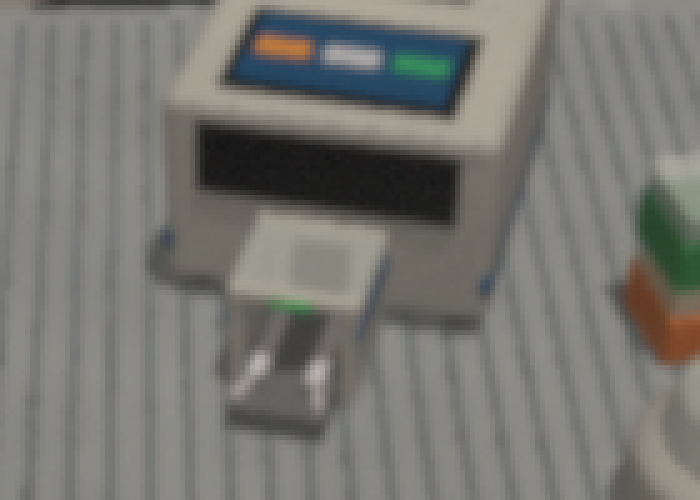

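The crop shows the hood top corners at crop px (258,211), (390,228), (355,306) and (232,288), and the rail deck's front edge from (228,405) to (322,425). I'll move the wrist camera above the rail next.

```bash
python3 -m pendant '{"targets":[0,0,30,0,1, 22,-23,20,0,1, 26,-27,0,0,1, 26,-27,0,0,1, 26,-27,0,0,1, 26,-27,0,0,1, 26,-27,0,0,1, 26,-27,0,0,1]}'; python3 -m pendant '{"targets":[26,-27,0,0,1, 26,-27,0,0,1, 26,-27,0,0,1, 26,-27,0,0,1, 26,-27,0,0,1, 26,-27,0,0,1, 22,-24,0,0,1, 0,0,0,0,1]}'
python3 - <<'E'
from h import *
import pickle
print(state()["eef_pos"])
m=camera_model("wrist"); a=read_camera("wrist"); pickle.dump((m,a),open("w1.pkl","wb"))
cv2.imwrite("pics/w1.png",a[...,::-1])
S=camera_model("side")
for p in [(258,211),(390,228),(355,306),(232,288)]: print(atz(S,(p[0]/5+260,p[1]/5+50),.084))
E
```

```text
clock: 0.92
eef_pos: [0.4192, 0.3905, 0.2813]
orientation: [0.196, 0.981, 0.0, 0.0]
force: [-0.9, 0.7, -0.1]
opening: 0.0854
grip_force: 0.0
clock: 1.58
eef_pos: [0.6001, 0.2008, 0.2809]
orientation: [0.199, 0.98, -0.001, 0.001]
force: [0.1, -0.4, 0.0]
opening: 0.0854
grip_force: 0.0
[0.60005864 0.20075034 0.28090012]
[0.53602997 0.38271152 0.084     ]
[0.6291587  0.35843836 0.084     ]
[0.59752707 0.26598891 0.084     ]
[0.51435947 0.28945438 0.084     ]
```

View pics/w1.png

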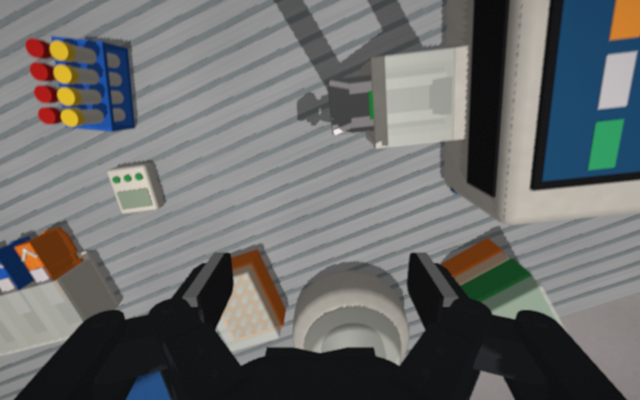

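The wrist view shows the hood roof at px (372..467, 46..148), the green front label at (372,105), and the guides/rail at (335,85)–(335,130). The orange nose is at lower left (50,255). I'll take a second view partway, then go over the rack.

```bash
python3 -m pendant '{"targets":[-15,-30,0,0,1, -15,-30,0,0,1, -15,-30,0,0,1, 0,0,0,0,1, 0,0,0,0,1]}' |head -2
python3 - <<'E'
from h import *
import pickle
m=camera_model("wrist"); a=read_camera("wrist"); pickle.dump((m,a),open("w2.pkl","wb"))
cv2.imwrite("pics/w2.png",a[...,::-1])
E
python3 -m pendant '{"targets":[10,-38,0,0.06,1, 10,-38,0,0.06,1, 10,-38,0,0.06,1, 10,-38,0,0.06,1, 10,-38,0,0,1, 10,-38,0,0,1, 10,-38,0,0,1, 10,-38,0,0,1]}' |head -2; python3 -m pendant '{"targets":[8,-38,0,0,1, 0,-8,0,0,1, 0,0,0,0,1]}' |head -3
python3 - <<'E'
from h import *
import pickle
m=camera_model("wrist"); a=read_camera("wrist"); pickle.dump((m,a),open("w3.pkl","wb"))
cv2.imwrite("pics/w3.png",a[...,::-1])
b=pickle.load(open("w2.pkl","rb"))[1]; c=pickle.load(open("w1.pkl","rb"))[1]
f=lambda i,x,y:cv2.resize(i[y:y+140,x:x+190],None,fx=4,fy=4,interpolation=2)[:280*2]
v=np.vstack([cv2.resize(c[30:160,280:480],None,fx=4,fy=2.0*1.1,interpolation=2),cv2.resize(b[10:140,380:580],None,fx=4,fy=2.2,interpolation=2)])
cv2.imwrite("pics/c2.png",v[...,::-1]);print(v.shape)
E
```

```text
clock: 2.05
eef_pos: [0.5502, 0.116, 0.2813]
clock: 2.77
eef_pos: [0.6329, -0.188, 0.2813]
clock: 3.02
eef_pos: [0.6403, -0.2356, 0.2805]
orientation: [0.078, 0.997, 0.0, -0.0]
(572, 800, 3)
```

View pics/w3.png

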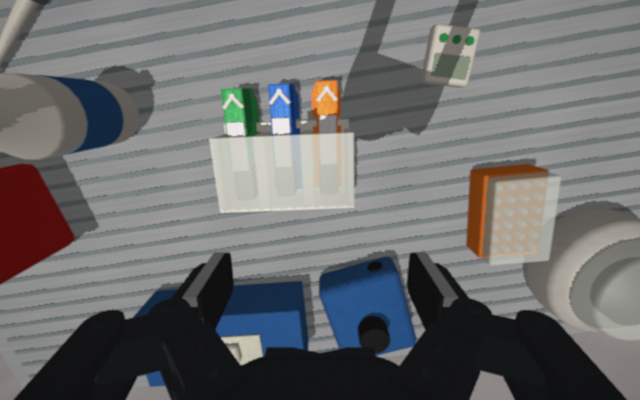

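View pics/c2.png

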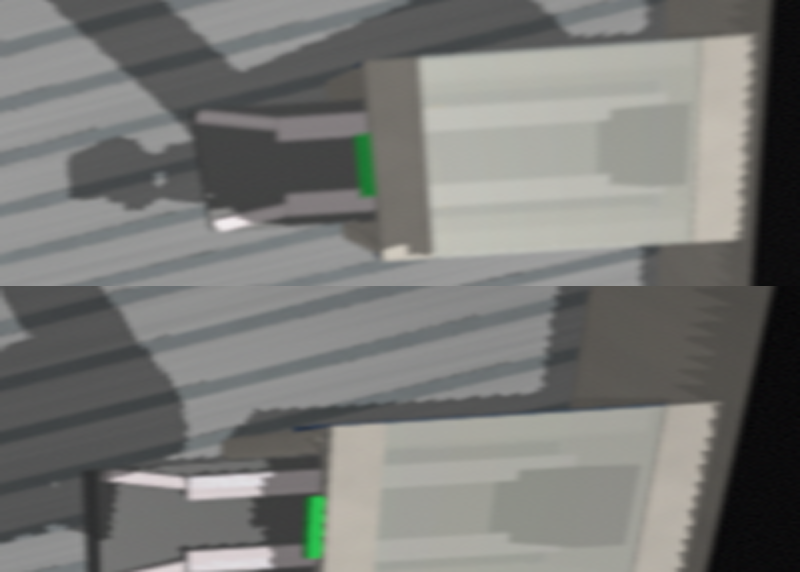

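The over-rack view shows the roof front edge from px (210,139) to (353,132), the back edge from (219,213) to (354,208), and the orange nose top from (314,81) to (339,80). The crops give the hood's front corners. Next I'll fit poses and overlay them to check.

```bash
cat > fit.py <<'E'
from h import *
import pickle
from scipy.optimize import least_squares
np.set_printoptions(precision=4,suppress=True)
W=[pickle.load(open(f"w{i}.pkl","rb")) for i in (1,2,3)]
S=camera_model("side")
def T(q,P):
    c,s=np.cos(q[2]),np.sin(q[2]);P=np.atleast_2d(P)
    return np.c_[q[0]+c*P[:,0]-s*P[:,1],q[1]+s*P[:,0]+c*P[:,1],P[:,2]+(q[3] if len(q)>3 else 0)]
def fit(obs,q0):
    f=lambda q:np.concatenate([(proj(m,T(q,P))-p)*w for m,P,p,w in obs])
    r=least_squares(f,q0,loss="soft_l1"); return r.x,r.fun.reshape(-1,2)
sc=lambda x,y:(x/5+260,y/5+50)
m1,m2,m3=[w[0] for w in W]
A=[(m1,(0,.047,.084),(371.25,57.3),1),(m1,(0,-.047,.084),(375,148.2),1),(m1,(.1,.047,.084),(468.75,45.9),1),(m1,(.1,-.047,.084),(465,139.1),1),
(m2,(0,.047,.084),(462.5,74.5),1),(m2,(.1,.047,.084),(559.5,64.1),1),
(S,(0,.047,.084),sc(232,288),1),(S,(0,-.047,.084),sc(355,306),1)]
qa,ra=fit(A,[.55,.27,1.3,0])
R=[(m3,(0,-.084,.068),(210,139),1),(m3,(0,.084,.068),(353,132),1),(m3,(.092,-.084,.068),(219,213),.5),(m3,(.092,.084,.068),(354,208),.5),(S,(0,.084,.068),(346,219),1),(S,(0,-.084,.068),(342,282),1)]
qr,rr=fit(R,[.59,-.29,-.15,0])
E
cat > t.py <<'E'
from fit import *
print(qa,"\n",ra,"\n",qr,"\n",rr)
# orange, frame +x to the nose
def seg(a,x0,x1,y0,y1):
    h=cv2.cvtColor(a,cv2.COLOR_RGB2HSV)[y0:y1,x0:x1]; k=cv2.inRange(h,(5,120,120),(18,255,255)); ys,xs=np.nonzero(k)
    r=cv2.minAreaRect(np.c_[xs+x0,ys+y0].astype(np.float32)); return r
print(seg(W[2][1],300,350,70,112), cv2.boxPoints(seg(W[2][1],300,350,70,112)))
def ov(a,m,polys,x,y,w,h):
    k=400/w; i=cv2.resize(a[y:y+h,x:x+w],(400,300),interpolation=2)
    for P,col in polys:
        u=(proj(m,P)-[x,y]+.5)*k; cv2.polylines(i,[np.int32(np.round(u*8))],True,col,1,cv2.LINE_AA,3)
    return i
box=lambda x0,x1,y,z:[(x0,-y,z),(x1,-y,z),(x1,y,z),(x0,y,z)]
pa=[(T(qa,box(0,.1,.047,.084)),(255,0,0)),(T(qa,box(-.045,0,.0205,.02)),(255,255,0)),(T(qa,box(-.02,0,.0145,.0315)),(0,255,255))]
pr=[(T(qr,box(0,.088,.084,.068)),(255,0,0)),(T(qr,box(-.01,0,.084,.006)),(255,255,0))]
i=np.vstack([np.hstack([ov(W[2][1],m3,pr,195,80,180,135),ov(W[2][1],m3,[],290,70,80,60)]),np.hstack([ov(W[0][1],m1,pa,310,30,180,135),ov(W[1][1],m2,pa,390,30,180,135)])])
cv2.imwrite("pics/f1.png",i[...,::-1])
E
python3 t.py
```

```text
[ 0.5546  0.2831  1.274  -0.0028] 
 [[-0.1368  0.7891]
 [ 0.4202  0.238 ]
 [-0.0957  1.1329]
 [-0.2389  0.105 ]
 [ 0.2461 -1.4945]
 [-0.1613 -1.2909]
 [-1.414  -0.5661]
 [ 0.4982  0.0731]] 
 [ 0.5941 -0.2744 -0.1153 -0.0076] 
 [[  0.1679  -0.2111]
 [ -1.3393   0.8278]
 [  1.0166  -0.7753]
 [ -0.8288  -0.8493]
 [ -1.0234  -0.7043]
 [  1.5179 -11.2507]]
((325.5, 95.5), (31.0, 27.0), 90.0) [[312.  80.]
 [339.  80.]
 [339. 111.]
 [312. 111.]]
```

View pics/f1.png

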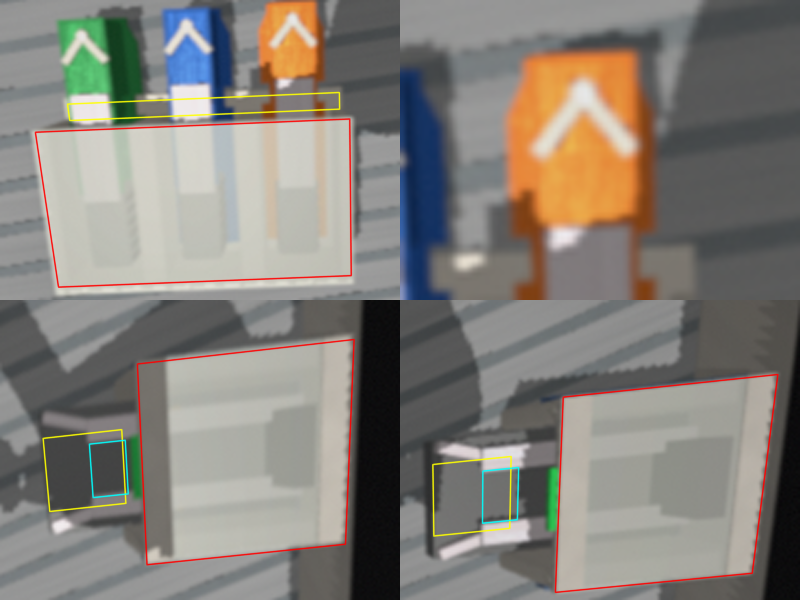

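Hood wireframes line up. The orange top's centreline runs from px (326.2,80) to (327.7,122). I'll work out the grasp from that.

```bash
cat > t2.py <<'E'
from fit import *
# fixed text heights, view 3 only for the rack
f=lambda o:[(m,P,p,w) for m,P,p,w in o if m is m3]
qr3,r=fit(f(R),[.59,-.29,-.15]);print("rack",qr3,r.ravel())
qa2,r=fit([o for o in A if o[0] is m1],[.55,.27,1.3]);print("an w1",qa2)
qa3,r=fit([o for o in A if o[0] is m2],[.55,.27,1.3]);print("an w2",qa3)
for z in (.056,.058): print([atz(m3,p,z)[:2] for p in ((326.2,80.2),(326.6,87),(327.7,122))])
a,b=[atz(m3,p,.057)[:2] for p in ((326.2,80.2),(327.7,122))];print("yaw",np.degrees(np.arctan2(*(a-b)[::-1])))
c,s=np.cos(qr3[2]),np.sin(qr3[2]);d=a-qr3[:2];print("in rack",c*d[0]+s*d[1],-s*d[0]+c*d[1], "pocket line at roof",T(qr3,(0,.056,0)))
print("grip at rack x -.032",T(qr3,(-.032,.056,0)),"edges", [T(qr3,(0,y,0))[0,:2] for y in (-.084,.084)])
print("tool", state()["eef_pos"],"tool x angle",np.degrees(2*np.arctan2(state()["orientation"][1],state()["orientation"][0])))
E
python3 t2.py
```

```text
rack [ 0.5933 -0.273  -0.112 ] [-1.074  -0.0966  0.451   0.3214  0.6706 -0.0072  0.1303 -0.34  ]
an w1 [0.5538 0.2825 1.2733]
an w2 [0.5557 0.2812 1.2752]
[array([ 0.5414, -0.2118]), array([ 0.5486, -0.2125]), array([ 0.5873, -0.217 ])]
[array([ 0.5415, -0.2119]), array([ 0.5487, -0.2125]), array([ 0.5872, -0.217 ])]
yaw 173.58935049535353
in rack -0.0583176206300189 0.0549454094885288 pocket line at roof [[ 0.5995 -0.2173  0.    ]]
grip at rack x -.032 [[ 0.5677 -0.2137  0.    ]] edges [array([ 0.5839, -0.3564]), array([ 0.6026, -0.1895])]
tool [ 0.6401 -0.2335  0.2806] tool x angle 171.10650849010074
```

```bash
python3 -m pendant '{"targets":[-25,7,-20,0.043,0.5, -25,7,-30,0,0.5, -25,7,-30,0,0.5, 0,0,-35,0,0.5, 0,0,-35,0,0.5, 0,0,-10,0,0.5, 0,0,0,0,0.5, 0,0,0,0,0.5]}' 20
python3 - <<'E'
from h import *
import pickle
print(state()["eef_pos"]); m=camera_model("wrist"); a=read_camera("wrist"); pickle.dump((m,a),open("w4.pkl","wb"))
p=proj(m,[(.5414,-.2118,.056),(.5873,-.217,.058)]);print(p)
h=cv2.inRange(cv2.cvtColor(a,cv2.COLOR_RGB2HSV),(5,120,60),(18,255,255))
for v in range(10,200,15):
    u=np.nonzero(h[v,200:420])[0]+200; print(v,u.min() if len(u) else 0,u.max() if len(u) else 0,len(u))
cv2.imwrite("pics/w4.png",a[...,::-1])
E
```

```text
clock: 3.73
eef_pos: [0.5653, -0.2117, 0.1221]
orientation: [0.055, 0.998, 0.0, 0.0]
force: [0.3, 0.1, 1.7]
opening: 0.0427
grip_force: 0.0
[ 0.56527434 -0.21173572  0.12211735]
[[315.01438759 181.63991478]
 [315.08043802 241.67605333]]
10 0 0 0
25 0 0 0
40 0 0 0
55 0 0 0
70 0 0 0
85 0 0 0
100 0 0 0
115 0 0 0
130 0 0 0
145 0 0 0
160 0 0 0
175 297 332 36
190 293 335 40
```

View pics/w4.png

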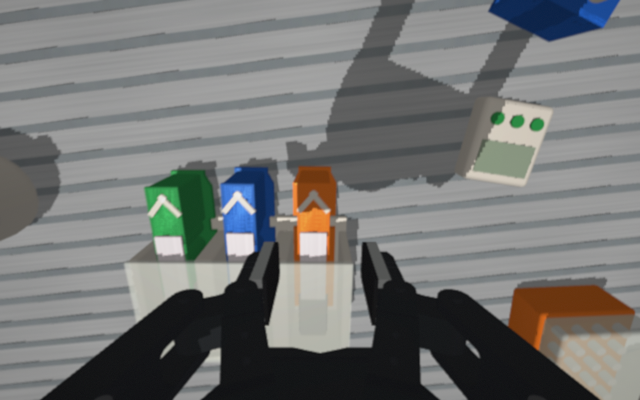

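The view shows the orange nose's centreline at px col 314.6 (predicted 315.0), with the fingers spanning it evenly around col 320. The grasp is good with about −2 mm in y, so I'll descend and close.

```bash
python3 -m pendant '{"targets":[0,-2.5,-30,0,0.48, 0,0,-30,0,0.48, 0,0,-20,0,0.48, 0,0,-12,0,0.48, 0,0,-8,0,0.48, 0,0,0,0,0.48, 0,0,0,0,0.48]}' 20
python3 -m pendant '{"targets":[0,0,0,0,0.35, 0,0,0,0,0.3, 0,0,0,0,0.26, 0,0,0,0,0.22, 0,0,0,0,0.18, 0,0,0,0,0.15, 0,0,0,0,0.15]}' 20
```

```text
clock: 4.37
eef_pos: [0.5659, -0.2162, 0.0229]
orientation: [0.056, 0.998, -0.001, 0.001]
force: [0.3, 0.3, 0.3]
opening: 0.0407
grip_force: 0.0
clock: 4.95
eef_pos: [0.5658, -0.2163, 0.0232]
orientation: [0.056, 0.998, -0.001, 0.002]
force: [-1.0, -1.0, 6.0]
opening: 0.024
grip_force: 22.4
```

```bash
python3 -m pendant '{"targets":[0,0,0,0,0.15, 0,0,2,0,0.15, -5,0.6,0,0,0.15, -10,1.1,0,0,0.15, -12,1.35,0,0,0.15, -12,1.35,0,0,0.15, -12,1.35,0,0,0.15, 0,0,0,0,0.15]}' 27
python3 -c "
from h import *
S=camera_model('side')
for n,p,z in (('tape',(246,247),.012),('timer',(317,195),.024),('tube',(273,190),.02),('tubetop',(273,168),.09),('tip',(385,175),.05)): print(n,atz(S,p,z))"
```

```text
clock: 5.62
eef_pos: [0.5101, -0.209, 0.0227]
orientation: [0.056, 0.998, 0.001, -0.002]
force: [-2.9, 0.4, 3.3]
opening: 0.0238
grip_force: 26.9
tape [ 0.33395288 -0.24102049  0.012     ]
timer [ 0.53410613 -0.06734554  0.024     ]
tube [ 0.40271633 -0.03801679  0.02      ]
tubetop [ 0.40677495 -0.01607826  0.09      ]
tip [ 0.74270015 -0.01634544  0.05      ]
```

```bash
python3 -m pendant '{"targets":[-12,1.35,0,0,0.15, -12,1.35,0,0,0.15, -12,1.35,0,0,0.15, -12,1.35,0,0,0.15, -10,1.1,0,0,0.15, -5,0.6,0,0,0.15, 0,0,0,0,0.15, 0,0,0,0,0.15]}'
python3 - <<'E'
from h import *
import pickle
print(state()["eef_pos"],state()["force"]); m=camera_model("wrist"); a=read_camera("wrist"); pickle.dump((m,a),open("w5.pkl","wb"))
b=read_camera("side")
i=np.hstack([cv2.resize(a[:,120:520],(400,400)),cv2.resize(b[190:290,280:400],(400,333))[:].copy() if 0 else cv2.resize(b[190:290,290:390],(400,400),interpolation=2)])
cv2.imwrite("pics/w5.png",i[...,::-1])
E
```

```text
clock: 6.28
eef_pos: [0.4504, -0.2027, 0.0232]
orientation: [0.056, 0.998, 0.0, 0.0]
force: [0.4, -0.6, -2.2]
opening: 0.0238
grip_force: 26.7
[ 0.45036598 -0.20273238  0.02322456] [ 0.41912304 -0.55524823 -2.21563933]
```

View pics/w5.png

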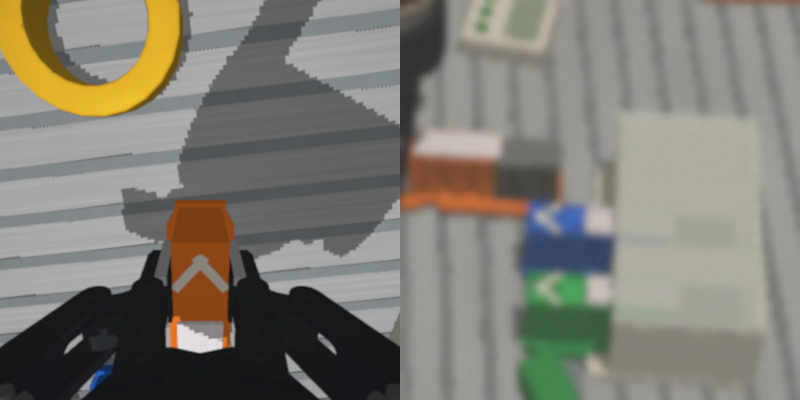

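The left panel shows the cartridge held straight and centred, nose at px (200,203). The right panel shows it level and clear of the rack, tail at about (560,165). I'll shift slightly away from the blue one and set it down for a regrasp at the tail.

```bash
python3 -m pendant '{"targets":[0,6,0,0,0.15, 0,6,0,0,0.15, 0,0,-2,0,0.15, 0,0,-2,0,0.15, 0,0,-1,0,0.15, 0,0,0,0,0.15]}' | sed -n 2,4p
python3 -m pendant '{"targets":[0,0,-1,0,0.15, 0,0,0,0,0.15]}'| sed -n 2,4p
python3 -m pendant '{"targets":[0,0,-1,0,0.15, 0,0,0,0,0.15]}'| sed -n 2,4p
```

```text
eef_pos: [0.4501, -0.1905, 0.0179]
orientation: [0.056, 0.998, 0.0, -0.0]
force: [-0.1, -0.9, -1.8]
eef_pos: [0.4505, -0.1909, 0.0174]
orientation: [0.056, 0.998, 0.0, 0.0]
force: [1.0, 0.1, -0.1]
eef_pos: [0.4507, -0.1909, 0.0172]
orientation: [0.056, 0.998, 0.0, -0.0]
force: [-1.2, 1.0, 5.7]
```

```bash
python3 -m pendant '{"targets":[0,0,0,0,0.3, 0,0,0,0,0.48, 0,0,0,0,0.48, 0,0,0,0,0.48, 0,0,5,0,0.48, 0,0,15,0,0.48, 0,0,25,0,0.48, 0,0,25,0,0.48]}' 20| sed -n 2,6p
python3 -m pendant '{"targets":[30,-3.4,0,0,0.48, 30,-3.4,0,0,0.48, 30,-3.4,0,0,0.48, 0,0,0,0,0.48, 0,0,-25,0,0.48, 0,0,-25,0,0.48, 0,0,-12,0,0.48, 0,0,-7,0,0.48]}' 20| sed -n 2,6p
python3 -m pendant '{"targets":[0,0,0,0,0.48, 0,0,0,0,0.4, 0,0,0,0,0.35, 0,0,0,0,0.3, 0,0,0,0,0.25, 0,0,0,0,0.2, 0,0,0,0,0.15, 0,0,0,0,0.15]}' 20| sed -n 1,6p
```

```text
eef_pos: [0.4493, -0.1901, 0.0863]
orientation: [0.056, 0.998, 0.001, -0.001]
force: [0.8, 0.1, 0.9]
opening: 0.0411
grip_force: 0.0
eef_pos: [0.538, -0.1998, 0.0148]
orientation: [0.056, 0.998, 0.001, -0.002]
force: [-0.3, -0.1, 0.2]
opening: 0.0412
grip_force: 0.0
clock: 9.22
eef_pos: [0.5417, -0.2016, 0.019]
orientation: [0.056, 0.998, -0.001, 0.001]
force: [-0.8, -0.6, 5.4]
opening: 0.0237
grip_force: 20.7
```

```bash
python3 -m pendant '{"targets":[0,0,0,0,0.15, 0,0,3,0,0.15, 0,0,8,0,0.15, 0,0,15,0,0.15, 0,0,25,0,0.15, 0,0,30,0,0.15, 0,0,25,0,0.15, 0,0,15,0,0.15]}' 27| sed -n 2,6p
python3 -m pendant '{"targets":[-1,8,0,-0.06,0.15, -2,16,0,-0.11,0.15, -2.5,20,0,-0.11,0.15, -2.5,20,0,-0.11,0.15, -2.5,20,0,-0.11,0.15, -2.5,20,0,-0.11,0.15, -2.5,20,0,-0.11,0.15, -2.5,20,0,-0.11,0.15]}' | sed -n 2,6p
python3 -m pendant '{"targets":[-2.5,20,0,-0.11,0.15, -2.5,20,0,-0.11,0.15, -2.5,20,0,-0.11,0.15, -2.5,20,0,-0.11,0.15, -2.5,20,0,-0.11,0.15, -2.5,20,0,-0.11,0.15, -2.5,20,0,-0.11,0.15, -2,20,0,-0.11,0.15]}' | sed -n 2,6p
python3 -m pendant '{"targets":[-2,15,0,-0.045,0.15, -2,10,0,0,0.15, -1,6,0,0,0.15, 0,0,0,0,0.15,0,0,0,0,0.15,0,0,0,0,0.15]}' | sed -n 1,6p
python3 - <<'E'
from h import *
import pickle
s=state();print(s["eef_pos"],np.degrees(2*np.arctan2(s["orientation"][1],s["orientation"][0])))
m=camera_model("wrist"); a=read_camera("wrist"); pickle.dump((m,a),open("w6.pkl","wb"))
h=cv2.inRange(cv2.cvtColor(a,cv2.COLOR_RGB2HSV),(3,110,60),(20,255,255))
for v in range(0,400,20):
    u=np.nonzero(h[v,200:440])[0]+200; print(v,(u.min(),u.max(),len(u)) if len(u) else 0)
E
```

```text
eef_pos: [0.5415, -0.2014, 0.1417]
orientation: [0.056, 0.998, -0.001, 0.002]
force: [1.6, 0.2, -0.3]
opening: 0.0239
grip_force: 26.7
eef_pos: [0.5215, -0.0558, 0.1381]
orientation: [0.456, 0.89, -0.0, -0.0]
force: [-0.2, 1.0, -0.8]
opening: 0.0235
grip_force: 26.6
eef_pos: [0.5018, 0.104, 0.1381]
orientation: [0.792, 0.611, -0.001, -0.0]
force: [0.0, -0.5, -0.9]
opening: 0.0235
grip_force: 26.6
clock: 11.72
eef_pos: [0.4979, 0.1334, 0.1383]
orientation: [0.804, 0.595, -0.0, 0.0]
force: [-1.2, -0.1, -1.0]
opening: 0.0236
grip_force: 26.7
[0.49791493 0.13339375 0.13825285] 73.03900840032456
0 (np.int64(284), np.int64(357), 59)
20 (np.int64(284), np.int64(357), 38)
40 (np.int64(282), np.int64(359), 44)
60 (np.int64(281), np.int64(360), 78)
80 (np.int64(281), np.int64(359), 79)
100 (np.int64(282), np.int64(358), 75)
120 (np.int64(287), np.int64(353), 8)
140 (np.int64(284), np.int64(357), 17)
160 (np.int64(284), np.int64(356), 17)
180 (np.int64(285), np.int64(355), 17)
200 (np.int64(286), np.int64(354), 16)
220 (np.int64(287), np.int64(353), 16)
240 (np.int64(290), np.int64(350), 10)
260 0
280 0
300 0
320 0
340 0
360 0
380 0
```

```bash
cat > t3.py <<'E'
from fit import *
q0,_=fit([o for o in A if o[0] is m2],[.55,.27,1.3]); q0[2]=qa[2]; print(q0)
def prof(a,m,x,z,y0,y1):
    ys=np.arange(y0,y1,.0005); P=proj(m,T(q0,np.c_[np.full(len(ys),x),ys,np.full(len(ys),z)])).astype(np.float32)
    g=cv2.GaussianBlur(cv2.cvtColor(a,cv2.COLOR_RGB2GRAY),(3,3),0)
    return ys,cv2.remap(g.astype(np.float32),P[:,0],P[:,1],1).ravel()
for n,(m,a) in (("w1",W[0]),("w2",W[1])):
    for x in (.02,.05,.08):
        r=[]
        for lo,hi in ((-.06,-.036),(.036,.06)):
            ys,v=prof(a,m,x,.084,lo,hi); g=np.gradient(v); k=np.argmax(abs(g)); r.append((round(ys[k]*1e3,1),round(g[k],1)))
        print(n,"hood x",x,r)
for n,(m,a) in (("w1",W[0]),("w2",W[1])):
  for x in (-.016,-.008):
    ys,v=prof(a,m,x,.0315,-.035,.035); print(n,x); print(np.c_[ys[::3]*1e3,v[::3]].round().astype(int).tolist())
E
python3 t3.py
```

```text
[0.5557 0.2812 1.274 ]
w1 hood x 0.02 [(np.float64(-45.0), np.float32(5.5)), (np.float64(49.5), np.float32(-16.7))]
w1 hood x 0.05 [(np.float64(-51.5), np.float32(4.9)), (np.float64(49.5), np.float32(-13.1))]
w1 hood x 0.08 [(np.float64(-44.5), np.float32(11.5)), (np.float64(49.5), np.float32(-12.9))]
w2 hood x 0.02 [(np.float64(-50.5), np.float32(5.1)), (np.float64(48.0), np.float32(-16.2))]
w2 hood x 0.05 [(np.float64(-45.0), np.float32(7.1)), (np.float64(48.5), np.float32(-15.7))]
w2 hood x 0.08 [(np.float64(-45.5), np.float32(11.6)), (np.float64(48.5), np.float32(-14.7))]
w1 -0.016
[[-35, 128], [-34, 132], [-32, 131], [-30, 113], [-29, 85], [-27, 70], [-26, 78], [-24, 97], [-23, 117], [-21, 125], [-20, 127], [-18, 127], [-17, 127], [-15, 126], [-14, 121], [-12, 104], [-11, 83], [-9, 70], [-8, 67], [-6, 67], [-5, 67], [-3, 67], [-2, 67], [0, 67], [1, 67], [3, 67], [4, 67], [6, 67], [7, 68], [9, 68], [10, 68], [12, 68], [13, 68], [15, 73], [16, 91], [18, 114], [19, 126], [21, 127], [22, 128], [24, 128], [25, 128], [27, 125], [28, 111], [30, 88], [31, 72], [33, 69], [34, 71]]
w1 -0.
[... 874 characters left out ...]
, [13, 115], [15, 137], [16, 179], [18, 205], [19, 208], [21, 210], [22, 215], [24, 218], [25, 217], [27, 199], [28, 145], [30, 101], [31, 102], [33, 109], [34, 103]]
w2 -0.008
[[-35, 100], [-34, 98], [-32, 100], [-30, 105], [-29, 111], [-27, 122], [-26, 153], [-24, 193], [-23, 216], [-21, 219], [-20, 216], [-18, 212], [-17, 210], [-15, 205], [-14, 176], [-12, 122], [-11, 90], [-9, 96], [-8, 108], [-6, 112], [-5, 112], [-3, 112], [-2, 111], [0, 111], [1, 111], [3, 111], [4, 112], [6, 112], [7, 111], [9, 111], [10, 111], [12, 111], [13, 113], [15, 134], [16, 175], [18, 202], [19, 208], [21, 211], [22, 218], [24, 223], [25, 221], [27, 196], [28, 142], [30, 98], [31, 100], [33, 108], [34, 104]]
```

```bash
cat > t4.py <<'E'
from h import *
import pickle
np.set_printoptions(precision=4,suppress=True)
s=state();e=s["eef_pos"];q=s["orientation"];th=2*np.arctan2(q[1],q[0])
Q=np.array([.5543,.2816,1.274]);c,sn=np.cos(Q[2]),np.sin(Q[2])
d=e[:2]-Q[:2];x,y=c*d[0]+sn*d[1],-sn*d[0]+c*d[1]
print("TCP in analyser mm",x*1e3,y*1e3,"z",e[2]*1e3,"yaw err",th-Q[2],"force",s["force"],"an-axes F",c*s["force"][0]+sn*s["force"][1],-sn*s["force"][0]+c*s["force"][1])
E
cat t4.py > t5.py
cat >> t5.py <<'E'
m,a=pickle.load(open("w6.pkl","rb"))
u=np.array([np.cos(th),np.sin(th)])
for X,z in ((.03,.005),(.05,.005),(.068,.050),(.07,.0)): print(X,proj(m,[*(e[:2]+u*(.0469+X)),e[2]-.019+z]))
g=cv2.cvtColor(a,cv2.COLOR_RGB2HSV); h=cv2.inRange(g,(3,110,60),(20,255,255))
for v in range(0,110,10):
    k=np.nonzero(h[v,240:400])[0]+240; print(v,k.min(),k.max(),(k.min()+k.max())/2)
E
python3 t5.py
```

```text
TCP in analyser mm -158.28466811570394 10.509688865310347 z 138.26730020852753 yaw err 0.00027962793605573744 force [-0.4027  0.715  -1.441 ] an-axes F 0.5659711791602687 0.5941592483733471
0.03 [321.7625 103.947 ]
0.05 [321.8727  59.8991]
0.068 [322.8981 -21.0617]
0.07 [321.9239  14.9486]
0 284 357 320.5
10 284 357 320.5
20 284 357 320.5
30 284 357 320.5
40 282 359 320.5
50 280 360 320.0
60 281 360 320.5
70 281 360 320.5
80 281 359 320.0
90 282 359 320.5
100 282 358 320.0
```

```bash
python3 -m pendant '{"targets":[6,3,0,0,0.15, 6.7,3,0,0,0.15, 0,0,-15,0,0.15, 0,0,-25,0,0.15, 0,0,-25,0,0.15, 0,0,-15,0,0.15, 0,0,-10,0,0.15, 0,0,0,0,0.15]}' >/dev/null; python3 -m pendant '{"targets":[0,0,0,0,0.15,0,0,0,0,0.15]}' |tail -2;python3 t4.py
python3 -m pendant '{"targets":[0,0,-4,0,0.15,0,0,-1.5,0,0.15,0,0,0,0,0.15,0,0,0,0,0.15]}' |tail -2;python3 t4.py
```

```text
opening: 0.0239
grip_force: 26.7
TCP in analyser mm -147.4947896623445 -1.0106948724281777 z 49.52451966854546 yaw err 0.0007062139216809094 force [ 0.1753 -0.2101 -0.8616] an-axes F -0.14965140302332713 -0.2290759710934126
opening: 0.0235
grip_force: 26.7
TCP in analyser mm -148.03451994797751 0.26304510990664276 z 43.130807678727905 yaw err 0.0008161828057680065 force [-0.3886 -0.4486 -1.5281] an-axes F -0.5426032490147511 0.2404163658186768
```

Now feel for the deck.

```bash
for i in 1; do python3 -m pendant '{"targets":[0,0,-1,0,0.15,0,0,-1,0,0.15,0,0,0,0,0.15]}' |sed -n 2,4p; done
python3 -m pendant '{"targets":[0,0,-1,0,0.15,0,0,0,0,0.15]}' |sed -n 2,4p
python3 -m pendant '{"targets":[0,0,-1,0,0.15,0,0,0,0,0.15]}' |sed -n 2,4p;python3 t4.py
```

```text
eef_pos: [0.5104, 0.1401, 0.0407]
orientation: [0.804, 0.595, -0.0, -0.0]
force: [-0.2, 0.5, -1.1]
eef_pos: [0.5104, 0.1401, 0.0396]
orientation: [0.804, 0.595, -0.0, -0.0]
force: [-0.6, 0.8, -1.3]
eef_pos: [0.5107, 0.1401, 0.0387]
orientation: [0.804, 0.595, 0.0, 0.0]
force: [0.1, -0.5, -0.6]
TCP in analyser mm -148.07718739806737 0.35808232764334563 z 38.72893641891677 yaw err 0.0006752474493527671 force [ 0.11   -0.4968 -0.6069] an-axes F -0.442948803382839 -0.2504944599029266
```

```bash
python3 -m pendant '{"targets":[0,0,-1,0,0.15,0,0,0,0,0.15]}' |sed -n 2,4p
python3 -m pendant '{"targets":[0,0,-1,0,0.15,0,0,0,0,0.15]}' |sed -n 2,4p
```

```text
eef_pos: [0.5109, 0.14, 0.0382]
orientation: [0.804, 0.595, 0.0, 0.0]
force: [-0.6, -0.6, 2.4]
eef_pos: [0.5112, 0.1399, 0.0373]
orientation: [0.804, 0.595, 0.0, 0.0]
force: [-1.2, -1.7, 2.6]
```

```bash
python3 -m pendant '{"targets":[0,0,1.5,0,0.15,0.88,2.87,0,0,0.15,1.17,3.83,0,0,0.15,1.17,3.83,0,0,0.15,1.17,3.83,0,0,0.15,0,0,0,0,0.15]}' |tail -2; python3 t4.py
python3 -m pendant '{"targets":[1.17,3.83,0,0,0.15,1.17,3.83,0,0,0.15,1.17,3.83,0,0,0.15,1.17,3.83,0,0,0.15,0,0,0,0,0.15]}' |tail -2; python3 t4.py
```

```text
opening: 0.0235
grip_force: 26.7
TCP in analyser mm -132.18713102964742 0.5311348727197949 z 38.16060948010968 yaw err 0.0015455375460209364 force [ 0.3726  0.756  -1.2074] an-axes F 0.8318818335551236 -0.13520219734558167
opening: 0.0241
grip_force: 26.7
TCP in analyser mm -116.15922024962 0.2323673071307486 z 38.42845637435562 yaw err 0.0012500375162924904 force [ 1.1158  0.1618 -1.2031] an-axes F 0.48102373316059355 -1.0197056228255073
```

```bash
python3 -m pendant '{"targets":[1.17,3.83,0,0,0.15,1.17,3.83,0,0,0.15,1.17,3.83,0,0,0.15,1.17,3.83,0,0,0.15,1.17,3.83,0,0,0.15,0,0,0,0,0.15,0,0,0,0,0.15]}' |tail -1; python3 t4.py
python3 -m pendant '{"targets":[0.58,1.91,0,0,0.15,0.58,1.91,0,0,0.15,0.58,1.91,0,0,0.15,0,0,0,0,0.15]}' |tail -1; python3 t4.py
```

```text
grip_force: 26.7
TCP in analyser mm -96.4936178604467 0.295174211259637 z 38.40281774538288 yaw err 0.001021736322429856 force [ 1.0122 -0.7558 -1.1867] an-axes F -0.4267541739751116 -1.1889604848552155
grip_force: 26.8
TCP in analyser mm -90.71320500091632 0.3209416027126141 z 38.42472784783541 yaw err 0.0007657165374159725 force [ 0.3426 -0.3875 -1.1393] an-axes F -0.27033826296583396 -0.44091683352469024
```

```bash
for i in 1 2 3; do :; done
python3 -m pendant '{"targets":[0.58,1.91,0,0,0.15,0.58,1.91,0,0,0.15,0,0,0,0,0.15]}' |tail -1; python3 t4.py
python3 -m pendant '{"targets":[0.58,1.91,0,0,0.15,0.58,1.91,0,0,0.15,0,0,0,0,0.15]}' |tail -1; python3 t4.py
python3 -m pendant '{"targets":[0.58,1.91,0,0,0.15,0.58,1.91,0,0,0.15,0,0,0,0,0.15]}' |tail -1; python3 t4.py
```

```text
grip_force: 26.9
TCP in analyser mm -86.65154495805336 0.3081429188323062 z 38.472810593644645 yaw err 0.0008045905914446649 force [ 0.719  -0.88    0.6882] an-axes F -0.6312508551637653 -0.944972551595741
grip_force: 27.1
TCP in analyser mm -82.81769426094836 0.30641503301077555 z 38.49743678466569 yaw err 0.0008200955339634497 force [-0.7635 -1.794   2.3891] an-axes F -1.9388251668841017 0.2054280220358986
grip_force: 27.2
TCP in analyser mm -79.64505290035716 -0.3590899789642499 z 38.655529440683 yaw err 0.000880292238590874 force [ 1.0115 -5.2536  3.1439] an-axes F -4.728116272929073 -2.50377695185176
```

```bash
python3 -m pendant '{"targets":[0.58,1.91,0,0,0.15,0.58,1.91,0,0,0.15,0,0,0,0,0.15]}' |tail -1; python3 t4.py
python3 -m pendant '{"targets":[0.58,1.91,0,0,0.15,0.58,1.91,0,0,0.15,0,0,0,0,0.15]}' |tail -1; python3 t4.py
python3 -m pendant '{"targets":[0.58,1.91,0,0,0.15,0.58,1.91,0,0,0.15,0,0,0,0,0.15]}' |tail -1; python3 t4.py
```

```text
grip_force: 27.8
TCP in analyser mm -77.53810954774103 -0.05727966444449284 z 38.82414754925238 yaw err 0.0023202534393105267 force [-1.7339 -9.2357  7.7373] an-axes F -9.339010459443049 -1.0429288540216093
grip_force: 27.8
TCP in analyser mm -73.42768594889924 0.06121106507487456 z 38.81132316275417 yaw err 0.0018166170215072608 force [-2.0414 -8.0911  6.2422] an-axes F -8.33441480963906 -0.4141277440642521
grip_force: 27.6
TCP in analyser mm -68.31085714580732 0.11329409924365832 z 38.78097994326367 yaw err 0.0013724674413855276 force [-0.4143 -5.7711  5.6747] an-axes F -5.6399139741983895 -1.291618358581338
```

```bash
python3 -m pendant '{"targets":[0.88,2.87,0.4,0,0.15,0.88,2.87,0,0,0.15,0.88,2.87,0,0,0.15,0.88,2.87,0,0,0.15,0,0,0,0,0.15]}' |tail -1; python3 t4.py
python3 -m pendant '{"targets":[0.88,2.87,0,0,0.15,0.88,2.87,0,0,0.15,0.58,1.91,0,0,0.15,0,0,0,0,0.15]}' |tail -1; python3 t4.py
python3 -m pendant '{"targets":[0.58,1.91,0,0,0.15,0.58,1.91,0,0,0.15,0,0,0,0,0.15]}' |tail -1; python3 t4.py
```

```text
grip_force: 27.5
TCP in analyser mm -55.94079277604386 0.28621039288149325 z 38.89323921982839 yaw err 0.0014263100555997887 force [-1.163  -3.8433  4.5314] an-axes F -4.0153772248471595 -0.011832235225804233
grip_force: 27.5
TCP in analyser mm -48.02139618046884 0.278568599209314 z 38.92873514734797 yaw err 0.0014948161489887202 force [-1.1069 -3.931   4.7041] an-axes F -4.082846687215574 -0.0911782170364388
grip_force: 27.5
TCP in analyser mm -44.06479734504092 0.29452044031323504 z 38.935908942970315 yaw err 0.0013481197022531255 force [-1.5321 -4.7905  4.4337] an-axes F -5.029099489558072 0.06410200987061176
```

```bash
python3 -m pendant '{"targets":[0.58,1.91,0,0,0.15,0,0,0,0,0.15]}' |tail -1; python3 t4.py
python3 -m pendant '{"targets":[0.58,1.91,0,0,0.15,0,0,0,0,0.15]}' |tail -1; python3 t4.py
python3 -m pendant '{"targets":[0.29,0.96,0,0,0.15,0,0,0,0,0.15]}' |tail -1; python3 t4.py
python3 -m pendant '{"targets":[0.29,0.96,0,0,0.15,0,0,0,0,0.15]}' |tail -1; python3 t4.py
```

```text
grip_force: 27.3
TCP in analyser mm -41.3002197255916 0.31035421623493326 z 38.94674987878259 yaw err 0.0008887168016618041 force [-0.1285 -3.433   4.2598] an-axes F -3.3204762713487264 -0.8811360054350161
grip_force: 27.3
TCP in analyser mm -38.03915386209648 0.14714923584999498 z 39.00982168245649 yaw err 0.00048256765621390585 force [1.1142 0.3359 2.6079] an-axes F 0.6470522733915346 -0.9672742097531767
grip_force: 27.4
TCP in analyser mm -37.639154140132284 0.31261614846085983 z 38.99141181535136 yaw err 0.0012351116887048263 force [ 0.3232 -1.9705  3.5376] an-axes F -1.7898064437337684 -0.8853422300942384
grip_force: 27.5
TCP in analyser mm -37.23644677503592 0.32814151361023824 z 38.98009312380686 yaw err 0.001408180197800979 force [ 0.0311 -3.7642  4.6659] an-axes F -3.590494562261404 -1.13062721723578
```

```bash
python3 -m pendant '{"targets":[-0.25,-0.8,0,0,0.15,0,0,0.3,0,0.15,0,0,0,0,0.15]}' 20|tail -1; python3 t4.py
python3 -m pendant '{"targets":[0,0,0,0,0.25,0,0,0,0,0.3,0,0,0,0,0.35,0,0,0,0,0.4,0,0,0,0,0.45,0,0,0,0,0.45,0,0,0,0,0.45]}' |tail -2; python3 t4.py
python3 - <<'E'
from h import *
import pickle
pickle.dump((camera_model("wrist"),read_camera("wrist")),open("w7.pkl","wb"))
E
python3 -m pendant '{"targets":[0,0,4,0,0.45,0,0,10,0,0.45,0,0,25,0,0.45,0,0,30,0,0.45,0,0,30,0,0.45,-5,-20,20,0,0.45,-5,-20,0,0,0.45,0,0,0,0,0.45]}' |tail -3; python3 t4.py
```

```text
grip_force: 27.2
TCP in analyser mm -37.37016777724167 0.33732072226772164 z 39.016136165192755 yaw err 0.0005532428907248921 force [ 2.3684 -0.9802  1.7622] an-axes F -0.24465607499506425 -2.5514945218807306
opening: 0.0386
grip_force: 0.0
TCP in analyser mm -38.10504615506878 0.9012873037987802 z 38.674479061228446 yaw err 0.0007964628208230184 force [ 1.5548 -0.04    0.3755] an-axes F 0.4164455833491904 -1.498482319168151
force: [0.2, -0.7, -0.5]
opening: 0.0383
grip_force: 0.0
TCP in analyser mm -80.61164697600302 -3.2618729792636865 z 161.46829008471053 yaw err -0.0006034742032472451 force [ 0.2099 -0.655  -0.4646] an-axes F -0.5650184722608242 -0.3922723850647545
```

Released. I'll check how far the cartridge stands out of the hood numerically.

```bash
python3 -m pendant '{"targets":[0,0,0,0,0.45,0,0,0,0,0.45,0,0,0,0,0.45]}' >/dev/null
python3 - <<'E'
from h import *
import pickle
m=camera_model("wrist");a=read_camera("wrist");pickle.dump((m,a),open("w8.pkl","wb"))
Q=[.5543,.2816,1.274];c,s=np.cos(Q[2]),np.sin(Q[2])
W=lambda x,y,z:np.c_[Q[0]+c*x-s*y,Q[1]+s*x+c*y,z+0*x]
def prof(x,y,z):
    P=proj(m,W(x,y,z)).astype(np.float32); return cv2.remap(a,P[:,0].copy(),P[:,1].copy(),1)[:,0].tolist(),P
x=np.arange(-.072,.012,.002)
for z,y in ((.072,.004),(.025,.0155),(.025,-.0155)):
    v,P=prof(x,0*x+y,z);print("z",z,y,P[0],P[-1]);print([(round(i*1e3),*k) for i,k in zip(x,v)])
y=np.arange(-.03,.031,.002);v,P=prof(-.03+0*y,y,.072);print([(round(i*1e3),*k) for i,k in zip(y,v)])
E
```

```text
z 0.072 0.004 [314.58508 195.84238] [314.12753  85.508  ]
[(-72, 156, 156, 155), (-70, 154, 154, 154), (-68, 152, 153, 152), (-66, 153, 153, 153), (-64, 154, 154, 154), (-62, 154, 154, 154), (-60, 153, 154, 154), (-58, 151, 152, 152), (-56, 97, 98, 97), (-54, 65, 65, 65), (-52, 65, 66, 66), (-50, 66, 67, 66), (-48, 65, 66, 65), (-46, 66, 67, 67), (-44, 66, 66, 66), (-42, 66, 67, 67), (-40, 66, 67, 67), (-38, 66, 67, 66), (-36, 66, 67, 66), (-34, 70, 71, 71), (-32, 88, 88, 87), (-30, 110, 110, 109), (-28, 128, 127, 126), (-26, 136, 136, 134), (-24, 136, 136, 133), (-22, 135, 136, 133), (-20, 135, 135, 133), (-18, 177, 173, 173), (-16, 241, 236, 237), (-14, 241, 235, 237), (-12, 241, 235, 237), (-10, 241, 235, 236), (-8, 240, 235, 236), (-6, 240, 235, 236), (-4, 203, 231, 205), (-2, 75, 226, 113), (0, 127, 223, 141), (2, 220, 214, 202), (4, 220, 215, 203), (6, 220, 215, 203), (8, 220, 214, 202), (10, 219, 213, 201)]
z 0.025 0.0155 [303.25342 180.89178] [301.78665  88.22335]
[(-72, 151, 152, 152), (-70, 152, 153, 152), (-68, 151, 152, 151), (-66, 138, 138, 138), (-64, 114, 114, 114), (-
[... 1588 characters left out ...]
 198), (4, 220, 214, 202), (6, 220, 214, 203), (8, 220, 215, 203), (10, 221, 215, 203)]
[(-30, 151, 152, 151), (-28, 136, 136, 135), (-26, 234, 232, 234), (-24, 233, 232, 233), (-22, 127, 121, 123), (-20, 69, 69, 69), (-18, 66, 67, 67), (-16, 68, 66, 65), (-14, 120, 66, 31), (-12, 131, 66, 22), (-10, 104, 79, 69), (-8, 139, 139, 137), (-6, 144, 143, 142), (-4, 143, 142, 140), (-2, 142, 141, 139), (0, 140, 139, 138), (2, 139, 138, 137), (4, 110, 110, 109), (6, 66, 66, 67), (8, 68, 68, 69), (10, 67, 67, 67), (12, 72, 58, 52), (14, 129, 65, 20), (16, 123, 66, 30), (18, 69, 67, 65), (20, 87, 85, 85), (22, 133, 128, 129), (24, 134, 128, 130), (26, 101, 99, 99), (28, 70, 74, 75), (30, 88, 89, 89)]
```

```bash
python3 -c "
from plant import *
print(state()['clock'],sign_off())"
```

```text
the job is handed in; nothing more can be done
20.7 None
```

The orange cartridge is loaded in the analyser and released, and the job was handed in at 20.7 s; no pass/fail verdict came back. The last wrist-camera check put its tail about 60 mm in front of the hood, and the push force dropped off as the catches went in, though I had no direct reading of the catch joints.

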